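# Zero the coffee grinder's burrs and set the grind

### The arm

A 6-joint arm with a two-finger parallel gripper is mounted at the origin on a cart in front of the work surface, level with it; the furniture and walls round the work are solid. World frame = base frame: x ahead of the robot, y to its left, z up, the work surface at z = 0. Lengths are in m, angles in rad, forces in N, time in s.
With the tool pointing down it reaches from about 0.35 to 0.8 m from the base axis. Payload 7.3 kg.
Tool frame: the origin (TCP) lies between the finger pads; the fingertips stand 25 mm ahead of it and the grasp point (between the pads) lies 6 mm ahead of it (r.tip_extent is the distance from the TCP to the fingertips, in m); z points along the fingers, y is the line along which they close (so a half turn about z gives the same grasp; the last joint's range is limited). The gripper opens to 85 mm and grips with 20 to 120 N. Pads are 22 mm wide; open, the fingers measure 114 mm over their backs; the gripper's body (76 mm by 85 mm) begins 54 mm behind the grasp point. The pads swing forward as they close: fully open they stand 13 mm farther back than shut.
Start: joints at [1.014, 0.342, 1.524, -0, 1.275, -0.146], TCP at [0.21, 0.481, 0.256] pointing down, gripper open.
Joint ranges: [-2.53, 2.53], [-0.77, 2.02], [0.04, 2.7], [-1, 4.14], [0.28, 2.66], [-3.11, 3.11]. Speed limits (rad/s): [2.57, 2.57, 3.14, 3.14, 3.14, 3.14].

### API

Orientations are given as a unit quaternion [x, y, z, w].
In Python, from workcell import r, command_gripper, optics gives the robot as it stands. The module is installed in compiled form; this text tells all that it offers. Calls block until the motion is done:
- r.reach(position, orientation): joint-space move of the TCP to a pose.
- r.move_straight(position, orientation=None, speed=0.15, max_force=None): straight line of the TCP; orientation=None keeps the orientation; speed is the mean speed in m/s. With max_force (N) it stops when the force on the tool has changed by that much, and returns True; else False.
- r.movej(angles): joint-space move.
- command_gripper(opening, force=None): finger opening in m; force is the grip in N (None keeps the last); returns when the fingers have stopped.
- r.hold(seconds).
- r.solve_ik(position, orientation): joint angles nearest the present ones, or None.
- r.read_state(): the state.
- optics.get_image(name): name is "scene" or "top"; returns (picture, depth): 480x640x3 uint8, red, green, blue; 480x640 float32, m along the optical axis (not along the pixel's ray), 0 where there is no reading.
- optics.camera_model(name): a dict with "K" (3x3 intrinsics, pixels), "R" (3x3) and "t" (3): a world point X has camera coordinates R X + t. Camera axes: x right, y down, z forward; pixel columns grow to the right and rows downward; lengths in m; the calibration is good to about 2 mm. A picture is of the moment at which its call begins. camera_model takes no time and is no camera call.
A pose or a line that the arm cannot do raises r.PlanningError and nothing moves.
- r.finish_job(): hands the job in; it is judged then, once.
The state is a dict: "time_s": time; "joint_positions": joint angles; "dq": joint speeds; "tau": joint torques, N m; "eef_pos": TCP position; "eef_rot": TCP orientation; "contact_force": force on the tool from outside, world axes, zero at the start; "torque": the same for the moment, N m; "grip_width": finger opening in m; "grip_force": force on a finger pad.
Only numpy, scipy, OpenCV 4.12 (cv2) and the standard library are available. Lean on these libraries where they do the work, as an engineer would, in place of code of your own. Each camera call takes 0.05 s, during which the arm holds its last target. There are 200 camera calls.

### The job

Set the grind on the coffee grinder: turn the black adjusting knob on its top clockwise until you feel it come up firmly against its stop (burrs touching) without forcing it, then back it off a quarter of a turn. Once it is set, slide the red lock catch fully home towards the knob, let go, and leave the things around it where they are.

Things in the scene. Friction and masses are not known exactly. Their poses are not given: they have to be found in the camera images.
- grinder: Compact aluminium coffee grinder without its hopper, fixed to the counter, foot 200 x 125 mm, 155 mm high to its flat top. Origin under the middle of the foot; x points from the spout side to the motor side, z up. On its top stand the black adjusting knob, 30 mm from the middle towards -x, and the red lock catch, towards +x.
- knob_grip (a point): Point on the upright axis of the black adjusting knob, 192 mm above the counter, where to grip. The knob is a round skirt, 68 mm across, its top 170 mm high, with an upright bar on it: 54 mm long, 12 mm thick, 170 to 200 mm high. The point's x axis runs along the bar to its end with the yellow line; z up. It turns about z without rising or sinking; clockwise from above closes the burrs.
- knob: The same knob's skirt underside, 160 mm high, axes as knob_grip: how it feels. It turns with about 0.06 N m. At the start it is 0.6 to 2.0 rad from its clockwise stop. There the torque rises steeply, 8 N m per further rad: firmly home from 0.35 N m, damaged above 1.2 N m. The other end, 3.0 rad anticlockwise of that stop, is as stiff and as delicate.
- dial (a point): Middle of the fixed black dial plate under the knob, 92 mm across, 159 mm high; axes as the grinder's. It has 24 white marks, 15 degrees apart, longer ones every quarter turn. They serve to judge angles only: where the knob's stop lies differs each time, is not marked and must be felt. The quarter turn counts from where the knob stands at its stop.
- catch_grip (a point): Middle of the upright red tab of the lock catch, 176 mm high. The tab is 20 mm along the grinder's x, 14 mm along its y, 160 to 184 mm high; a flat steel tongue runs from it towards the knob between two low guides (up to 162 mm). It slides along the grinder's -x, towards the knob, 22 mm in all, against a friction of about 3 N, and stays where it is left.
- catch (a joint): Travel of the lock catch in m: 0 fully back (unlocked), 0.022 fully home with its tongue against the knob's skirt (locked).
- espresso_cup: Small patterned cup, 60 mm wide and 52 mm high, standing under the spout on the grinder's foot. Origin at its underside. Leave alone.
- mug_used: Orange mug, 94 mm high, on the counter to the left. Origin at its underside. Leave alone.
- order_pad: Blue notepad, 130 x 79 x 14 mm, flat on the counter to the right. Origin at its underside. Leave alone.
- snack_bar: Wrapped bar, 52 x 159 x 14 mm, flat on the counter to the left, behind the mug. Origin at its underside. Leave alone.

How it is judged:
On the way, in this order (a step that is already met when the one before it is completed fails the run):
1. the knob is turned clockwise firmly against its stop (at least 0.35 N m on the stop) (distance between knob_c0 and burr_c1 below 0.0016 m and distance between burr_c0 and carrier_c0 above 0.0011 m), for 0.1 s.
2. the knob is backed off a quarter of a turn from the stop, within 15 degrees (distance between knob_c0 and burr_c1 between 0.02435 and 0.03174 m), for 0.3 s.
3. the lock catch is slid home (within 4 mm of its end) (value of joint catch above 0.018 m), for 0.2 s.
At the end, for the whole second after the job is handed in: The knob stands a quarter of a turn (within 15 degrees) anticlockwise from its stop, the lock catch is within 4 mm of fully home and at rest, and nothing is held (all of step 2 and value of joint catch above 0.018 m and velocity of joint catch below 0.005 m/s); the robot touches nothing.
It fails at once if the knob is forced against a stop (more than 1.2 N m) (distance between burr_c0 and carrier_c0 above 0.00375 m).
It fails at once if the cup, the mug, the notepad or the wrapped bar is moved by more than 30 mm (distance of any of espresso_cup, mug_used, order_pad, snack_bar from where it was at the start of the episode above 0.03 m).
It also fails if it takes over 72 s, if anything falls off the work surface, if the arm or the gripper's body presses on something with over 40 N, if the wrist force passes 120 N, or if a joint passes its speed limit or range.

## Working session

There is one attempt and no reset: what is moved stays moved. The work goes in short steps, each a Python script; the robot and the scene stay as the last script left them, time stands still between calls to the robot, and variables do not carry over. Pictures are saved under pics/ and viewed, at most 10 in all, crops included, and the job is handed in when it is done.

```bash
mkdir -p pics
python3 - <<'E'
from workcell import r, optics
import cv2, numpy as np
for n in ("scene","top"):
    p,d=optics.get_image(n); m=optics.camera_model(n)
    cv2.imwrite(f"pics/{n}0.png",p[:,:,::-1]); np.savez(f"{n}0.npz",p=p,d=d,**m)
    print(n,m, -np.array(m["R"]).T@np.array(m["t"]))
print(r.read_state(), r.tip_extent)
E
```

```text
scene {'K': array([[495.26845131,   0.        , 318.0296863 ],
       [  0.        , 495.26845131, 238.35917218],
       [  0.        ,   0.        ,   1.        ]]), 'R': array([[ 0.62691561, -0.77865291, -0.02600886],
       [-0.41913351, -0.30893913, -0.85374687],
       [ 0.65673733,  0.54612843, -0.52003829]]), 't': array([-0.34051061,  0.32456353,  1.01276581])} [-0.31561424 -0.7179694   0.7949158 ]
top {'K': array([[603.87575271,   0.        , 316.93704596],
       [  0.        , 603.87575271, 243.43467638],
       [  0.        ,   0.        ,   1.        ]]), 'R': array([[-0.02307584, -0.99963405,  0.01411618],
       [-0.98818011,  0.02066644, -0.15189787],
       [ 0.15155056, -0.0174545 , -0.98829539]]), 't': array([1.39947228e-03, 5.19760518e-01, 1.42353273e+00])} [0.29791213 0.01550441 1.48580159]
{'time_s': 0.1, 'joint_positions': array([ 1.01398320e+00,  3.42672158e-01,  1.52489498e+00, -1.62237522e-05,
        1.27536294e+00, -1.45999217e-01]), 'dq': array([-0.00010123, -0.00166677, -0.00281017, -0.00011919,  0.00115605,
        0.000476  ]), 'tau': array([ 1.04671297e-03, -4.34449804e+01, -2.46491075e+01, -1.86447919e-04,
        4.61760792e-03, -7.26881672e-05]), 'eef_pos': array([0.20948439, 0.48106707, 0.25569475]), 'eef_rot': array([ 2.03963214e-01,  9.78978325e-01, -6.30517890e-04, -2.22898403e-04]), 'contact_force': array([ 0.42774471, -0.6232053 , -0.77853763]), 'torque': array([-0.03240855,  0.00551951,  0.03156016]), 'grip_force': 0.0, 'grip_width': 0.0855031140913529} 0.025
```

View pics/scene0.png

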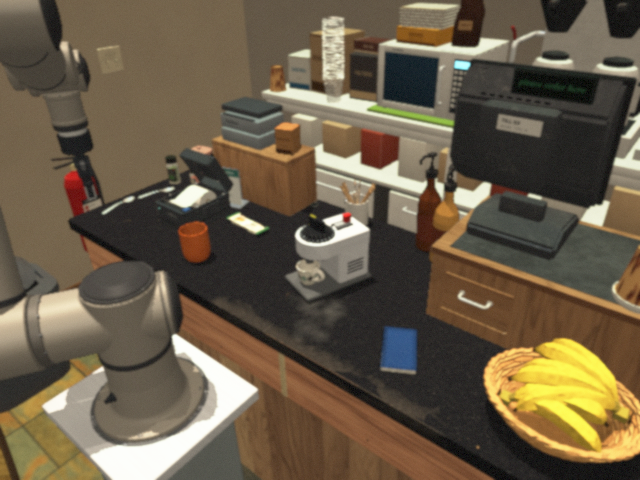

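View pics/top0.png

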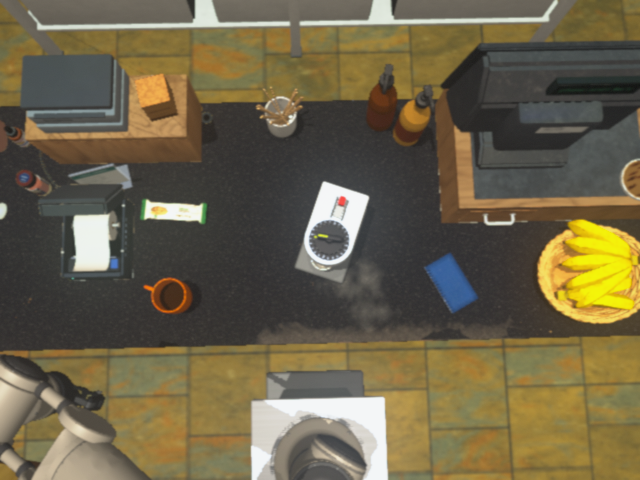

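The top view shows the grinder at about (333,232): knob at (328,240), yellow line at about (322,236), red tab at (342,202). I'll zoom in and measure.

```bash
cat > h.py <<'E'
import numpy as np, cv2
def ray(m,uv,z):
    K,R,t=[np.array(m[k]) for k in "KRt"]
    c=-R.T@t; d=R.T@np.linalg.inv(K)@np.array([uv[0],uv[1],1.]); return c+d*(z-c[2])/d[2]
def proj(m,X):
    q=np.array(m["K"])@(np.array(m["R"])@np.array(X)+m["t"]); return q[:2]/q[2]
def hsv(p): return cv2.cvtColor(p,cv2.COLOR_RGB2HSV)
def blob(mask):
    n,l,s,c=cv2.connectedComponentsWithStats(mask.astype(np.uint8)); 
    return sorted([(int(s[i][4]),c[i].round(2).tolist(),s[i][:4].tolist()) for i in range(1,n) if s[i][4]>3],reverse=True)
E
python3 - <<'E'
from h import *
for n,(x0,y0,x1,y1) in dict(top=(290,175,380,290),scene=(280,195,380,300)).items():
    m=np.load(n+"0.npz"); p=m["p"]; h=hsv(p).astype(int); 
    box=np.zeros(h.shape[:2],bool); box[y0:y1,x0:x1]=1
    H,S,V=h[...,0],h[...,1],h[...,2]
    red=box&((H<8)|(H>172))&(S>150)&(V>100); yel=box&(H>20)&(H<36)&(S>110)&(V>80)
    for nm,k,z in (("red",red,.184),("yel",yel,.2)):
        for b in blob(k)[:3]: print(n,nm,b,ray(m,b[1],z))
    dk=box&(V<90); print(n,"dark",[(b,ray(m,b[1],.159)) for b in blob(dk)[:3]])
    cv2.imwrite(f"pics/{n}0z.png",cv2.resize(p[y0:y1,x0:x1,::-1],None,fx=5.2,fy=5.2,interpolation=cv2.INTER_CUBIC))
a=cv2.imread("pics/top0z.png");b=cv2.imread("pics/scene0z.png")
h=max(a.shape[0],b.shape[0]);f=lambda q:cv2.copyMakeBorder(q,0,h-q.shape[0],0,0,cv2.BORDER_CONSTANT)
c=np.hstack([f(a),f(b)]); s=min(800/c.shape[1],600/c.shape[0]); cv2.imwrite("pics/z.png",cv2.resize(c,None,fx=s,fy=s)); print(s*5.2,a.shape[1]*s)
E
```

```text
top red (37, [341.65, 200.68], [339, 197, 6, 8]) [ 0.59182094 -0.06421444  0.184     ]
top yel (28, [322.5, 235.21], [318, 234, 10, 4]) [ 0.51279575 -0.01962959  0.2       ]
top yel (6, [315.0, 236.5], [314, 236, 3, 2]) [ 0.51030927 -0.00337386  0.2       ]
top dark [((5305, [335.31, 229.92], [290, 175, 90, 115]), array([ 0.53102185, -0.04963296,  0.159     ])), ((213, [332.23, 239.39], [315, 231, 30, 20]), array([ 0.50976692, -0.04218091,  0.159     ])), ((32, [328.66, 253.22], [320, 252, 18, 4]), array([ 0.47887189, -0.03342316,  0.159     ]))]
scene red (49, [346.41, 216.53], [344, 213, 7, 9]) [ 0.58218298 -0.0676305   0.184     ]
scene yel (24, [312.96, 215.79], [310, 214, 7, 5]) [ 0.51257374 -0.0150361   0.2       ]
scene dark [((4872, [326.86, 253.9], [280, 195, 100, 105]), array([ 0.44517635, -0.11079971,  0.159     ])), ((18, [308.83, 260.83], [306, 259, 7, 4]), array([ 0.39751173, -0.0953979 ,  0.159     ])), ((8, [309.75, 278.12], [308, 277, 4, 3]), array([ 0.34675348, -0.14022342,  0.159     ]))]
4.2105263157894735 378.9473684210526
```

View pics/z.png

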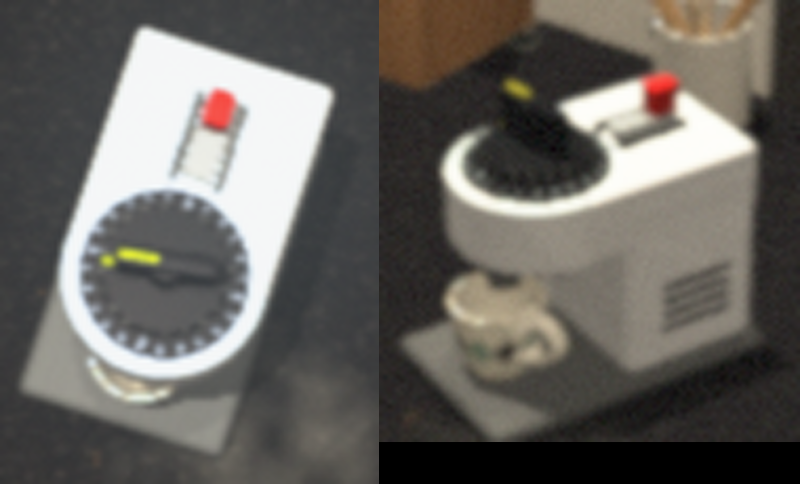

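Run:
```python
from h import *
m=np.load("top0.npz"); p=m["p"]; V=hsv(p)[...,2]; S=hsv(p)[...,1]
w=((V>165)&(S<60)).astype(np.uint8); w[:175]=0;w[290:]=0;w[:,:290]=0;w[:,380:]=0
n,l,s,c=cv2.connectedComponentsWithStats(w); i=1+np.argmax(s[1:,4]); w=(l==i).astype(np.uint8); print(s[i])
w2=cv2.morphologyEx(w,cv2.MORPH_OPEN,np.ones((2,2),np.uint8))
inv=1-w2; n,l,s,c=cv2.connectedComponentsWithStats(inv); k=l[239,333]; print("hole",s[k])
hole=(l==k).astype(np.uint8); cs,_=cv2.findContours(hole,cv2.RETR_EXTERNAL,cv2.CHAIN_APPROX_NONE)
cc=max(cs,key=cv2.contourArea); cc=cc[cc[:,0,1]>=218]; hull=cv2.convexHull(cc); e=cv2.fitEllipse(hull); print(e)
C=ray(m,e[0],.159); print("dial",C)
pts=hull[:,0,:]; W=np.array([ray(m,q,.159)[:2] for q in pts]); print("radii",np.linalg.norm(W-C[:2],axis=1).round(3))
for uv,z in (((322.5,235.2),.2),((315,236.5),.17)):
    v=ray(m,uv,z)-C; print("bar",np.degrees(np.arctan2(v[1],v[0])),np.hypot(*v[:2]))
for z in (.176,.184):
    v=ray(m,(341.65,200.68),z)-C; print("catch",np.degrees(np.arctan2(v[1],v[0])),np.hypot(*v[:2]))
# long edges of the white top
cs,_=cv2.findContours(w,cv2.RETR_EXTERNAL,cv2.CHAIN_APPROX_NONE); q=max(cs,key=cv2.contourArea)[:,0,:]
W=np.array([ray(m,a,.155)[:2] for a in q])-C[:2]
g=np.radians(-20)
for it in range(4):
    ex=np.array([np.cos(g),np.sin(g)]);ey=np.array([-ex[1],ex[0]]); a=W@ex;b=W@ey
    out=[]
    for sg in (1,-1):
        k=(a>.02)&(a<.10)&(sg*b>.035); f=np.polyfit(a[k],b[k],1); out.append((f,k.sum(),sg))
    print(np.degrees(g),[(np.degrees(np.arctan(f[0])).round(2),f[1].round(4),n) for f,n,_ in out],a.max()); g+=np.mean([np.arctan(o[0][0]) for o in out])
s=np.load("scene0.npz"); print(proj(s,[*C[:2],.2]),proj(s,[*C[:2],.159]))
v=ray(s,(312.96,215.79),.2)-C;print("scene bar",np.degrees(np.arctan2(v[1],v[0])),np.hypot(*v[:2]))
```

```text
[ 304  182   65   89 2481]
hole [ 310  222   40   39 1195]
((329.67431640625, 240.70079040527344), (38.788612365722656, 39.29681396484375), 109.99949645996094)
dial [ 0.50693206 -0.03641258  0.159     ]
radii [0.043 0.044 0.044 0.044 0.044 0.044 0.044 0.044 0.044 0.044 0.044 0.043
 0.044 0.044 0.043 0.043 0.044 0.044 0.044 0.044 0.043 0.044 0.043 0.045
 0.044]
bar 70.67431894538736 0.017784564003924194
bar 75.66103913036795 0.03364642567049671
catch -18.073395873879434 0.09119459963843278
catch -18.134080693482336 0.08932561589116236
-20.0 [(np.float64(0.58), np.float64(0.0572), np.int64(33)), (np.float64(0.17), np.float64(-0.0511), np.int64(33))] 0.12705683813558283
-19.626847824225305 [(np.float64(0.21), np.float64(0.0572), np.int64(33)), (np.float64(-0.21), np.float64(-0.0511), np.int64(33))] 0.12684331854474712
-19.626597959218387 [(np.float64(0.21), np.float64(0.0572), np.int64(33)), (np.float64(-0.21), np.float64(-0.0511), np.int64(33))] 0.1268431737671936
-19.62659779190939 [(np.float64(0.21), np.float64(0.0572), np.int64(33)), (np.float64(-0.21), np.float64(-0.0511), np.int64(33))] 0.12684317367025008
[318.20966833 219.14145702] [318.63143033 233.41683906]
scene bar 75.21560725680847 0.022108424399290796
```

```bash
cat >> h.py <<'E'
from scipy.spatial.transform import Rotation as Rn
def down(yaw):
    c,s=np.cos(yaw),np.sin(yaw); return Rn.from_matrix(np.array([[c,s,0],[s,-c,0],[0,0,-1]])).as_quat()
def show(r,tag=""):
    s=r.read_state(); print(tag,round(s["time_s"],2),"q",s["joint_positions"].round(3),"p",s["eef_pos"].round(4),"F",s["contact_force"].round(1),"T",s["torque"].round(3),"w",round(s["grip_width"],4),"gf",round(s["grip_force"],1),flush=True); return s
E
python3 - <<'E'
from h import *
from workcell import r, command_gripper
C=np.array([.508,-.036]); q=down(np.radians(75))
r.move_straight([.21,.481,.33],speed=.2)
r.reach([*C,.30],q); show(r,"above")
print(r.move_straight([*C,.202],q,speed=.08,max_force=10)); show(r,"at")
command_gripper(.02,30); show(r,"near")
command_gripper(0,30); show(r,"light")
E
```

```text
above 2.76 q [-0.22   0.281  1.488  0.     1.372  0.04 ] p [ 0.5081 -0.0352  0.3001] F [0.2 0.4 1. ] T [-0.014  0.078 -0.013] w 0.0847 gf 0.0
False
at 4.13 q [-0.221  0.365  1.649  0.     1.126  0.04 ] p [ 0.5083 -0.036   0.2025] F [-0.8 -0.3  0.3] T [-0.011  0.019  0.044] w 0.0856 gf 0.0
near 4.77 q [-0.221  0.365  1.65  -0.     1.126  0.04 ] p [ 0.508 -0.036  0.202] F [-0.5  0.4 -0.3] T [0.048 0.01  0.023] w 0.0199 gf 0.0
light 4.99 q [-0.221  0.365  1.65   0.     1.127  0.04 ] p [ 0.5079 -0.0359  0.2021] F [-0.9  0.7  1. ] T [0.189 0.097 0.08 ] w 0.0112 gf 35.2
```

```bash
cat >> h.py <<'E'
def mean(r,n=4,dt=.02):
    a=[]
    for _ in range(n): r.hold(dt); s=r.read_state(); a.append(np.r_[s["contact_force"],s["torque"],s["joint_positions"][5],s["time_s"]])
    return np.mean(a,0)
E
python3 - <<'E'
from h import *
from workcell import r, command_gripper
command_gripper(0,110); show(r,"firm")
j=r.read_state()["joint_positions"].copy(); q0=j[5]
print(mean(r).round(3))
for k in range(8):
    j[5]+=.06; r.movej(j); m=mean(r); print(round(j[5]-q0,3),m.round(3),flush=True)
    if m[5]>.3 or np.hypot(*m[:2])>20: break
show(r)
E
```

```text
firm 5.21 q [-0.221  0.365  1.65   0.     1.127  0.04 ] p [ 0.508  -0.0359  0.2023] F [-2.6  1.8  3.4] T [0.223 0.277 0.078] w 0.01 gf 108.1
[-1.71   1.722  4.973  0.314  0.31   0.055  0.04   5.25 ]
0.06 [-2.692  1.799  4.837  0.302  0.49  -0.     0.099  5.567]
0.12 [-4.014  1.971  5.282  0.341  0.646  0.012  0.159  5.883]
0.18 [-4.782  2.219  5.854  0.405  0.774  0.012  0.219  6.2  ]
0.24 [-5.601  2.33   6.559  0.466  0.896  0.031  0.279  6.517]
0.3 [-6.145  2.459  7.144  0.513  1.061  0.017  0.339  6.833]
0.36 [-6.694  3.182  6.959  0.6    1.139  0.031  0.399  7.15 ]
0.42 [-7.876  3.607  7.8    0.687  1.251  0.034  0.459  7.467]
0.48 [-8.36   4.189  8.827  0.79   1.355  0.041  0.519  7.783]
 7.81 q [-2.210e-01  3.640e-01  1.651e+00  1.000e-03  1.130e+00  5.190e-01] p [ 0.5064 -0.035   0.2022] F [-8.   4.2  8.5] T [0.797 1.384 0.033] w 0.0099 gf 109.1
```

```bash
cat >> h.py <<'E'
def turn_to(r,pos,yaw):
    j=r.solve_ik([*pos,.202],down(yaw)); r.movej(j); return mean(r)
E
python3 - <<'E'
from h import *
from workcell import r
import json
pos=np.array([.508,-.036]); yaw=np.radians(75)-.48
step=.06; log=[]
while yaw>np.radians(75)-2.35:
    m0=log[-1][1] if log else mean(r)
    if np.hypot(*m0[:2])>3: pos=pos+np.clip(1e-4*m0[:2],-.0008,.0008)
    yaw-=step; m=turn_to(r,pos,yaw); log.append((yaw,m)); T=m[5]
    print(round(np.degrees(yaw),2),pos.round(4),m[[0,1,2,3,4,5,7]].round(2),flush=True)
    if T>.14: step=.02
    if T>.5 or np.hypot(*m[:2])>25: break
show(r); json.dump([pos.tolist(),yaw],open("st.json","w"))
E
```

```text
44.06 [ 0.5072 -0.0356] [-6.2   4.1   9.08  0.8   1.15  0.01  8.17]
40.62 [ 0.5066 -0.0352] [-5.54  4.06  7.81  0.66  0.9   0.02  8.48]
37.18 [ 0.506  -0.0348] [-4.27  2.97  6.94  0.55  0.7   0.03  8.8 ]
33.75 [ 0.5056 -0.0345] [-3.32  2.77  6.02  0.55  0.58  0.02  9.12]
30.31 [ 0.5053 -0.0342] [-2.75  3.43  6.    0.49  0.45 -0.01  9.43]
26.87 [ 0.505  -0.0339] [-2.01  2.6   5.64  0.46  0.37  0.01  9.75]
23.43 [ 0.5048 -0.0336] [-1.660e+00  2.290e+00  5.500e+00  4.400e-01  3.100e-01  1.000e-02
  1.007e+01]
20.0 [ 0.5048 -0.0336] [-2.03  3.2   5.55  0.58  0.36  0.   10.38]
16.56 [ 0.5046 -0.0333] [-1.71e+00  2.42e+00  5.00e+00  5.10e-01  3.30e-01 -1.00e-02  1.07e+01]
13.12 [ 0.5046 -0.0333] [-2.13  3.48  5.76  0.7   0.3   0.02 11.02]
9.68 [ 0.5044 -0.0329] [-1.700e+00  3.760e+00  5.180e+00  7.100e-01  2.200e-01 -1.000e-02
  1.133e+01]
6.25 [ 0.5042 -0.0326] [-4.800e-01  4.250e+00  5.380e+00  7.400e-01  1.200e-01  1.000e-02
  1.165e+01]
2.81 [ 0.5042 -0.0321] [-7.700e-01  3.250e+00  4.980e+00  6.200e-01  1.000e-01  1.000e-02
  1.197e+01]
-0.63 [ 0.5041 -0.0318] [-0.15  3.64  5.06  0.63 -0.04 -0.02 12.28]
-4.07 [ 0.5041 -0.0314] [-0.    3.28  5.55  0.56 -0.09  0.36 12.6 ]
-5.21 [ 0.5041 -0.0311] [ 0.67  1.76  4.89  0.38 -0.1   0.53 12.92]
 12.94 q [-0.213  0.358  1.661 -0.     1.122  1.444] p [ 0.5046 -0.0313  0.2022] F [0.5 1.9 4.8] T [ 0.355 -0.099  0.527] w 0.0096 gf 108.7
```

Run:
```python
from h import *
from workcell import r, command_gripper, optics
import json
pos,yaw=json.load(open("st.json")); pos=np.array(pos)
yaw-=.012; m=turn_to(r,pos,yaw); r.hold(.3); m=mean(r); print("stop T",m[5])
on=yaw+m[5]/8; goal=on+np.pi/2; print("onset",np.degrees(on),"goal",np.degrees(goal))
n=16
for y in np.linspace(yaw,goal,n+1)[1:]:
    if np.hypot(*m[:2])>3: pos=pos+np.clip(1.5e-4*m[:2],-.0008,.0008)
    m=turn_to(r,pos,y); print(round(np.degrees(y),1),pos.round(4),m[[0,1,2,5,7]].round(2),flush=True)
    if abs(m[5])>.7: break
r.hold(.4); show(r,"set")
command_gripper(.04); s=show(r,"open")
r.move_straight([*pos,.30],speed=.12); show(r,"up")
r.reach([.40,.20,.32],down(goal)) 
for n in ("scene","top"):
    p,d=optics.get_image(n); mm=optics.camera_model(n); np.savez(f"{n}1.npz",p=p,d=d,**mm)
    x0,y0=(290,175) if n=="top" else (280,195)
    cv2.imwrite(f"pics/{n}1z.png",cv2.resize(p[y0:y0+110,x0:x0+95,::-1],None,fx=4.2,fy=4.2,interpolation=cv2.INTER_CUBIC))
cv2.imwrite("pics/z1.png",np.hstack([cv2.imread("pics/top1z.png"),cv2.imread("pics/scene1z.png")]))
```

```text
stop T 0.5923176491788895
onset -1.6594779938396365 goal 88.34052200616036
-0.0 [ 0.5041 -0.0311] [ 0.43  0.48  5.02  0.05 13.92]
5.9 [ 0.5041 -0.0311] [ 1.06 -3.3   5.08  0.02 14.23]
11.8 [ 0.5042 -0.0316] [ 1.59 -3.71  4.99  0.03 14.55]
17.7 [ 0.5045 -0.0322] [ 0.72 -3.13  5.76  0.03 14.87]
23.5 [ 0.5046 -0.0326] [ 1.31 -2.73  5.46  0.02 15.18]
29.4 [ 0.5048 -0.033 ] [ 1.05 -2.88  5.77  0.03 15.5 ]
35.3 [ 0.5049 -0.0335] [ 1.52 -2.49  4.83  0.05 15.82]
41.2 [ 0.5049 -0.0335] [ 2.75 -4.78  4.52  0.02 16.13]
47.1 [ 0.5053 -0.0342] [ 3.43 -4.08  5.01  0.05 16.45]
53.0 [ 0.5059 -0.0348] [ 3.05 -3.25  5.55  0.02 16.77]
58.9 [ 0.5063 -0.0353] [ 2.73 -2.2   5.41  0.04 17.08]
64.8 [ 0.5067 -0.0356] [ 2.52 -2.13  5.88  0.04 17.4 ]
70.7 [ 0.5071 -0.0359] [ 2.74 -1.61  5.61  0.07 17.72]
76.6 [ 0.5075 -0.0362] [ 3.080e+00 -2.900e-01  5.720e+00  1.000e-02  1.803e+01]
82.5 [ 0.508  -0.0362] [ 3.19 -1.25  5.48  0.02 18.35]
88.3 [ 0.5084 -0.0364] [ 3.69 -0.45  5.95  0.04 18.67]
set 19.09 q [-2.210e-01  3.660e-01  1.648e+00  1.000e-03  1.126e+00 -1.890e-01] p [ 0.5088 -0.0359  0.2022] F [ 2.9 -1.2  6.1] T [-0.059 -0.495  0.012] w 0.0096 gf 108.6
open 19.49 q [-0.222  0.366  1.65   0.     1.127 -0.192] p [ 0.508  -0.0362  0.2015] F [-0.1  0.4  0.4] T [-0.039 -0.029  0.05 ] w 0.0398 gf 0.0
up 20.46 q [-0.222  0.283  1.489  0.     1.372 -0.193] p [ 0.5081 -0.0363  0.2992] F [-0.9 -1.1  0.4] T [0.015 0.029 0.019] w 0.0401 gf 0.0
```

View pics/z1.png

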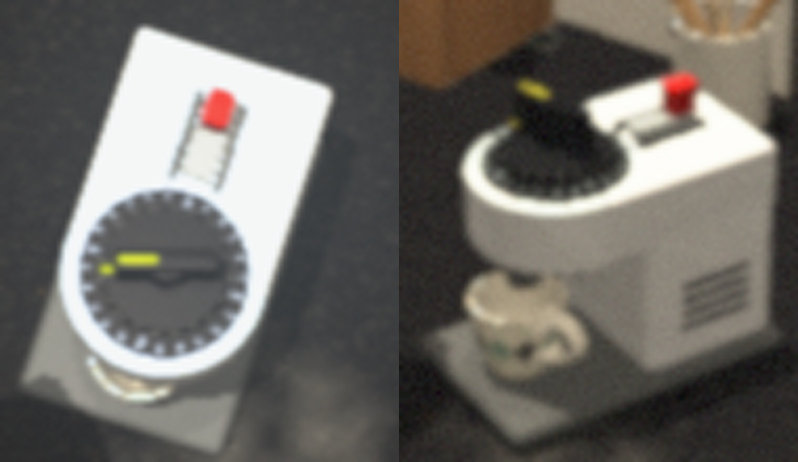

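The knob now points almost exactly left (yellow line at about (138,260) in the crop, bar horizontal). That matches a quarter turn back from the felt stop. The tab hasn't moved, so I'll push it home.

Run:
```python
from h import *
from workcell import r, command_gripper, optics
g=np.radians(-18.8); ex=np.array([np.cos(g),np.sin(g)]); tab=np.array([.592,-.0645]); q=down(g)
at=lambda d:tab+d*ex
command_gripper(0,40)
r.reach([*at(.041),.30],q); show(r,"above")
print("down hit",r.move_straight([*at(.041),.195],speed=.1,max_force=8)); show(r,"low")
print("push",r.move_straight([*at(-.006),.195],speed=.025,max_force=12)); s=show(r,"pushed"); print("d",(s["eef_pos"][:2]-tab)@ex)
r.hold(.3); r.move_straight([*at(.03),.195],speed=.06); r.move_straight([*at(.03),.30],speed=.15)
r.reach([.40,.20,.32],q); show(r,"parked")
for n in ("scene","top"):
    p,d=optics.get_image(n); mm=optics.camera_model(n)
    x0,y0=(290,175) if n=="top" else (280,195)
    if n=="top":
        h=hsv(p).astype(int); k=((h[...,0]<8)|(h[...,0]>172))&(h[...,1]>150)&(h[...,2]>100); k[:175]=0;k[290:]=0;k[:,:290]=0;k[:,380:]=0
        b=blob(k)[0]; v=ray(mm,b[1],.184)[:2]; print(b,v,"moved",(v-[.59182,-.06421])@-ex)
    cv2.imwrite(f"pics/{n}2z.png",cv2.resize(p[y0:y0+110,x0:x0+95,::-1],None,fx=4.2,fy=4.2,interpolation=cv2.INTER_CUBIC))
cv2.imwrite("pics/z2.png",np.hstack([cv2.imread("pics/top2z.png"),cv2.imread("pics/scene2z.png")]))
```

```text
above 23.4 q [-0.242  0.528  1.109  0.     1.505  1.655] p [ 0.6307 -0.0768  0.3002] F [-0.3  0.2  0.2] T [-0.01  -0.016  0.021] w -0.0 gf 0.0
down hit False
low 24.6 q [-0.243  0.593  1.283  0.     1.264  1.656] p [ 0.6312 -0.0778  0.1958] F [-0.6  0.5 -0.6] T [ 0.025 -0.03   0.004] w 0.0 gf 0.0
push True
pushed 25.99 q [-0.237  0.526  1.405  0.     1.207  1.662] p [ 0.5956 -0.0655  0.1952] F [ 1.9 -0.5  1.2] T [-0.066 -0.286 -0.021] w 0.0001 gf 1.0
d 0.0037066365800850183
parked 29.06 q [ 0.291  0.152  1.603 -0.     1.387  2.19 ] p [0.4008 0.1995 0.3198] F [-1.4 -0.7  0.2] T [ 0.054  0.002 -0.024] w -0.0003 gf 0.0
(36, [339.25, 207.75], [337, 204, 6, 8]) [ 0.57600487 -0.0584593 ] moved 0.01682463790653743
```

View pics/z2.png

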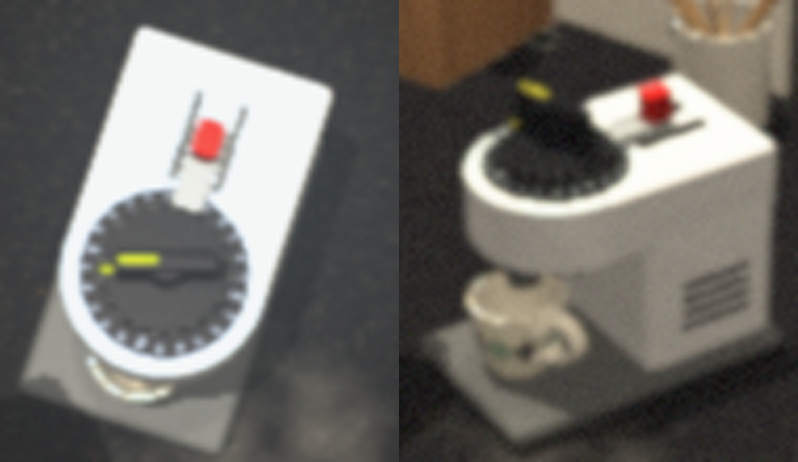

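The catch moved only about 17 mm and the tongue hasn't reached the skirt yet. The push probably stopped early, so I'll push again with a higher force limit.

Run:
```python
from h import *
from workcell import r, command_gripper, optics
g=np.radians(-18.8); ex=np.array([np.cos(g),np.sin(g)]); tab=np.array([.592,-.0645]); q=down(g)
at=lambda d:tab+d*ex
r.reach([*at(.03),.30],q)
r.move_straight([*at(.03),.195],speed=.1,max_force=8)
r.move_straight([*at(.010),.195],speed=.05,max_force=12)
d=.008
while d>-.008:
    d-=.001; r.move_straight([*at(d),.195],speed=.02); m=mean(r); f=m[:2]@ex
    print(round(d,4),((r.read_state()["eef_pos"][:2]-tab)@ex).round(4),f.round(1),flush=True)
    if f>15: break
r.move_straight([*at(.03),.195],speed=.06); r.move_straight([*at(.03),.30],speed=.15)
r.reach([.40,.20,.32],q); show(r,"parked")
for n in ("scene","top"):
    p,d=optics.get_image(n); mm=optics.camera_model(n)
    x0,y0=(290,175) if n=="top" else (280,195)
    if n=="top":
        h=hsv(p).astype(int); k=((h[...,0]<8)|(h[...,0]>172))&(h[...,1]>150)&(h[...,2]>100); k[:175]=0;k[290:]=0;k[:,:290]=0;k[:,380:]=0
        b=blob(k)[0]; v=ray(mm,b[1],.184)[:2]; print(b,v,"moved",(v-[.59182,-.06421])@-ex)
    cv2.imwrite(f"pics/{n}3z.png",cv2.resize(p[y0:y0+110,x0:x0+95,::-1],None,fx=4.2,fy=4.2,interpolation=cv2.INTER_CUBIC))
cv2.imwrite("pics/z3.png",np.hstack([cv2.imread("pics/top3z.png"),cv2.imread("pics/scene3z.png")]))
```

```text
0.007 0.0071 0.3
0.006 0.006 -0.1
0.005 0.005 0.5
0.004 0.004 0.2
0.003 0.0037 4.9
0.002 0.0035 8.4
0.001 0.0034 11.8
0.0 0.0033 15.2
parked 37.64 q [ 0.291  0.152  1.603 -0.     1.387  2.19 ] p [0.4008 0.1995 0.3199] F [ 0.  -0.5  0.8] T [-0.037 -0.023 -0.034] w -0.0001 gf 0.0
(35, [339.17, 207.77], [337, 204, 6, 8]) [ 0.57596344 -0.05828174] moved 0.01692107256679128
```

View pics/z3.png

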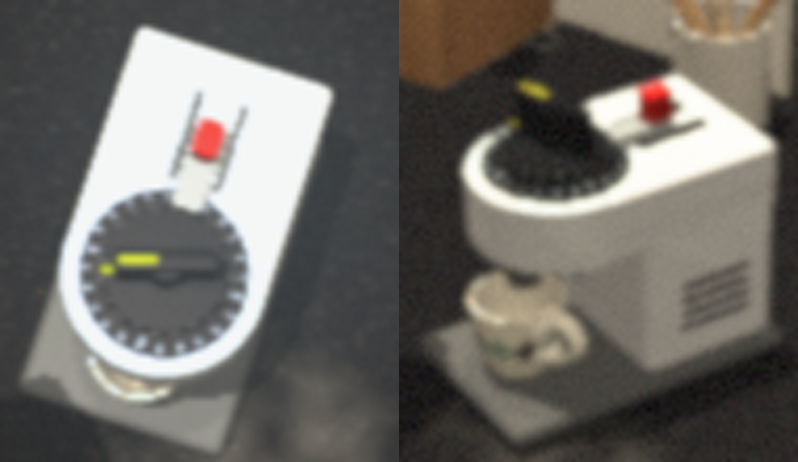

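Run:
```python
from h import *
from workcell import r, optics
g=np.radians(-18.8); ex=np.array([np.cos(g),np.sin(g)])
S={}
for n in ("top","scene"):
    ps=[optics.get_image(n) for _ in range(4)]; p=np.mean([a[0].astype(float) for a in ps],0); mm=optics.camera_model(n)
    o=np.load(n+"1.npz")["p"].astype(float); o0=np.load(n+"0.npz")["p"].astype(float)
    x0,y0,x1,y1=(325,185,355,225) if n=="top" else (325,200,365,235)
    res=[]
    for im in (o0,o,p):
        red=np.clip(im[...,0]-np.maximum(im[...,1],im[...,2])-40,0,None)[y0:y1,x0:x1]
        yy,xx=np.mgrid[y0:y1,x0:x1]; res.append(np.array([(red*xx).sum(),(red*yy).sum()])/red.sum())
    w=[ray(mm,u,.178)[:2] for u in res]; S[n]=(mm,res)
    print(n,[u.round(2) for u in res],[a.round(4) for a in w],"moved",((w[0]+w[1])/2-w[2])@-ex*-1)
    if n=="top":
        C=ray(mm,(329.4,240.4),.159)[:2]
        L=cv2.cvtColor(p.astype(np.uint8),cv2.COLOR_RGB2GRAY).astype(np.float32)
        for t in np.arange(.026,.064,.002):
            X=C+t*ex; row=[cv2.getRectSubPix(L,(1,1),tuple(map(float,proj(mm,[*(X+s*np.array([-ex[1],ex[0]])),.163]))))[0,0] for s in (-.006,-.003,0,.003,.006)]
            print(t.round(3),np.round(row))
# triangulate before / after
for i in (1,2):
    A=[];b=[]
    for mm,res in S.values():
        P=np.array(mm["K"])@np.c_[mm["R"],mm["t"]]; u=res[i]
        A+=[P[0]-u[0]*P[2],P[1]-u[1]*P[2]]
    A=np.array(A); print("tri",np.linalg.lstsq(A[:,:3],-A[:,3],rcond=None)[0])
```

```text
top [array([341.57, 200.51]), array([341.57, 200.54]), array([339.13, 207.73])] [array([ 0.5936, -0.0644]), array([ 0.5935, -0.0644]), array([ 0.5773, -0.0585])] moved 0.017231113947079144
0.026 [92. 92. 92. 92. 92.]
0.028 [92. 92. 93. 92. 92.]
0.03 [91. 91. 92. 92. 92.]
0.032 [90. 91. 92. 92. 93.]
0.034 [ 91.  94. 100.  96.  97.]
0.036 [109. 133. 132. 128. 131.]
0.038 [151. 191. 199. 188. 195.]
0.04 [198. 229. 230. 232. 228.]
0.042 [209. 235. 237. 238. 236.]
0.044 [214. 236. 238. 238. 236.]
0.046 [221. 235. 238. 238. 236.]
0.048 [227. 236. 238. 238. 238.]
0.05 [228. 236. 237. 238. 238.]
0.052 [224. 236. 237. 238. 237.]
0.054 [226. 235. 237. 237. 237.]
0.056 [233. 236. 237. 237. 236.]
0.058 [233. 237. 237. 237. 234.]
0.06 [226. 233. 233. 234. 233.]
0.062 [218. 219. 221. 216. 226.]
0.064 [203. 181. 165. 175. 192.]
scene [array([346.33, 215.46]), array([346.34, 215.47]), array([340.4 , 217.64])] [array([ 0.5955, -0.0577]), array([ 0.5955, -0.0578]), array([ 0.5771, -0.0523])] moved 0.019129287710851758
tri [ 0.59160982 -0.06312249  0.18195626]
tri [ 0.57537399 -0.05699316  0.18099879]
```

Vision and contact both put the travel at about 17.4 mm against a firm resistance. Either the catch started part-way along, or it is not quite home. A firmer push with the force logged will tell which.

Run:
```python
from h import *
from workcell import r
g=np.radians(-20.2); ex=np.array([np.cos(g),np.sin(g)]); tab=np.array([.592,-.0640]); q=down(g)
at=lambda d:tab+d*ex
r.reach([*at(.03),.30],q)
r.move_straight([*at(.03),.191],speed=.15,max_force=8)
r.move_straight([*at(.006),.191],speed=.06,max_force=12)
for d in np.arange(.004,-.0071,-.001):
    r.move_straight([*at(d),.191],speed=.04); m=mean(r,3); f=m[:2]@ex; e=r.read_state()["eef_pos"][:2]-tab
    print(round(d,4),(e@ex).round(4),f.round(1),m[:6].round(2),flush=True)
    if f>30: break
show(r)
```

```text
0.004 0.0041 0.5 [ 0.52 -0.15 -0.16 -0.03 -0.03  0.02]
0.003 0.0038 5.6 [ 5.36 -1.68 -3.27 -0.29 -0.86 -0.  ]
0.002 0.0037 9.0 [ 8.44 -3.25 -4.41 -0.48 -1.43 -0.02]
0.001 0.0036 12.2 [ 1.158e+01 -3.880e+00 -7.000e+00 -6.300e-01 -1.980e+00  1.000e-02]
0.0 0.0035 16.0 [15.21 -5.   -8.91 -0.8  -2.53  0.  ]
-0.001 0.0034 18.6 [ 1.774e+01 -5.700e+00 -1.074e+01 -9.700e-01 -3.050e+00  1.000e-02]
-0.002 0.0033 21.9 [ 2.099e+01 -6.390e+00 -1.248e+01 -1.140e+00 -3.600e+00 -1.000e-02]
-0.003 0.0032 25.6 [ 24.49  -7.64 -13.94  -1.33  -4.14  -0.03]
-0.004 0.0031 29.5 [ 28.13  -8.88 -15.89  -1.45  -4.66  -0.06]
-0.005 0.003 33.1 [ 31.84  -9.23 -18.26  -1.64  -5.21  -0.07]
 43.89 q [-2.370e-01  5.200e-01  1.425e+00 -1.000e-03  1.177e+00  1.688e+00] p [ 0.5948 -0.0651  0.1916] F [ 32.   -9.9 -17.9] T [-1.614 -5.193 -0.085] w 0.0002 gf 16.2
```

Under 33 N it gave no more than elastic movement, and it stopped at the same place each time, so the catch is on its end stop. I'll retract, check the knob and tab, and hand in.

Run:
```python
from h import *
from workcell import r, optics
g=np.radians(-20.2); ex=np.array([np.cos(g),np.sin(g)]); tab=np.array([.592,-.0640]); q=down(g)
a=tab+.03*ex
r.move_straight([*a,.195],speed=.08); r.move_straight([*a,.30],speed=.15); r.reach([.40,.20,.32],q); r.hold(.5); show(r)
o=np.load("top1.npz")["p"]; p,_=optics.get_image("top")
for im in (o,p):
    h=hsv(im).astype(int); b=np.zeros(h.shape[:2],bool); b[175:290,290:380]=1
    print(blob(b&(h[...,0]>20)&(h[...,0]<36)&(h[...,1]>110)&(h[...,2]>80))[:2], blob(b&((h[...,0]<8)|(h[...,0]>172))&(h[...,1]>150)&(h[...,2]>100))[:1])
print(r.finish_job())
```

```text
47.16 q [ 0.292  0.151  1.603 -0.     1.388  2.215] p [0.4001 0.1999 0.3199] F [-0.5 -0.1  0.5] T [ 0.007 -0.045 -0.011] w 0.0001 gf 0.0
[(28, [322.5, 236.07], [318, 235, 10, 3]), (6, [315.0, 238.5], [314, 238, 3, 2])] [(36, [341.72, 200.67], [339, 197, 6, 8])]
[(28, [322.5, 236.07], [318, 235, 10, 3]), (6, [315.0, 238.5], [314, 238, 3, 2])] [(36, [339.25, 207.75], [337, 204, 6, 8])]
the job is handed in; nothing more can be done
None
```

The job is handed in, though I can't confirm the catch is within 4 mm of home: it moved about 17 mm of its 22 mm travel, to a stop that didn't give at 33 N. The knob was felt firmly at its stop (about 0.6 N m) and backed off a quarter turn, and nothing is held.

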